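Gauge probe: check on the reference disc, then hold on the marked spot of the tilted plate

ROBOT

A 7-joint arm with a two-finger parallel gripper is mounted at the origin on a cart in front of the work surface, level with it; the furniture and walls round the work are solid. World frame = base frame: x ahead of the robot, y to its left, z up, the work surface at z = 0. Lengths are in m, angles in rad, forces in N, time in s.
With the tool pointing down it reaches from about 0.35 to 0.9 m from the base axis. Payload 19.9 kg.
Tool frame: the origin (TCP) lies between the finger pads; the fingertips stand 19 mm ahead of it and the grasp point (between the pads) is the TCP; z points along the fingers, y is the direction in which the jaws open and shut (so a half turn about z gives the same grasp; the last joint's range is limited). The gripper opens to 94 mm and grips with 3 to 60 N. Pads are 16 mm wide; open, the fingers measure 119 mm over their backs; the gripper's body (75 mm by 177 mm) begins 78 mm behind the grasp point.
Start: joints at [-1.19, 0.417, -0.01, 1.614, 0.005, 1.111, -0.053], TCP at [0.256, 0.57, 0.224] pointing down, gripper open.
Joint ranges: [-2.81, 2.81], [-0.39, 2.02], [-1.27, 1.25], [0.06, 2.57], [-1.19, 4.33], [0.19, 2], [-2.82, 2.82]. Speed limits (rad/s): [1.89, 1.89, 2.39, 2.39, 3.01, 3.01, 3.01].

INTERFACE

Orientations are given as a 3x3 rotation matrix whose columns are the frame's x, y, z axes.
In Python, from rig import robot gives the robot as it stands. Calls block until the motion is done:
- robot.move_ptp(position, orientation): joint-space move of the TCP to a pose.
- robot.move_linear(position, velocity=0.15, frame=None, threshold=None): straight line of the TCP; frame=None keeps the orientation; velocity is the mean speed in m/s. With threshold (N) it stops when the force on the tool has changed by that much, and returns True; else False.
- robot.goto_joints(angles): joint-space move.
- robot.gripper_to(opening): finger opening in m; the grip force is fixed at half the most; returns when the fingers have stopped.
- robot.pause(seconds).
- robot.ik(position, orientation): joint angles nearest the present ones, or None.
- robot.get_state(): the state.
- robot.grab_frame(name): name is "scene" or "top" or "wrist"; returns the picture (384x512x3 uint8, red, green, blue); there is no depth.
- robot.camera_info(name): a dict with "fx", "fy", "cx", "cy" (pixels), "dist" ([k1, k2, p1, p2, k3] as OpenCV has them; the pictures are not rectified), "rvec" (rotation vector, rad) and "tvec" (3), from world to camera coordinates, as OpenCV has them. Camera axes: x right, y down, z forward; pixel columns grow to the right and rows downward; lengths in m; the calibration is good to about 2 mm. A picture is of the moment at which its call begins: read the wrist's pose just before it. camera_info takes no time and is no camera call; for the wrist camera it gives the pose at the moment of the call.
A pose or a line that the arm cannot do raises robot.PlanningError and nothing moves.
- robot.sign_off(): hands the job in, once; it reports no verdict.
The state is a dict: "time": time; "qpos": joint angles; "joint_vel": joint speeds; "effort": joint torques, N m; "ee_pos": TCP position; "tool_rot": TCP orientation; "force": force on the tool from outside, world axes, zero at the start; "moment": the same for the moment, N m; "opening": finger opening in m.
Only numpy, scipy, OpenCV 4.12 (cv2) and the standard library are available. Lean on these libraries where they do the work, as an engineer would, in place of code of your own. Each camera call takes 0.05 s, during which the arm holds its last target.

TASK

Take the orange spring-tipped gauge probe out of its holder and first press its tip, probe upright, on the brass reference disc for a good second. Then set the tip on the yellow spot of the tilted steel plate, square to the plate, pressing gently so that the spring tip is about half pushed in, and finish while still holding it there; do not strike either hard, shift the plate or disturb the other tools.

Things in the scene. Friction and masses are not known exactly. Their poses are not given: they have to be found in the camera images.
- probe: Orange round hand probe standing upright in the holder, 0.165 kg. Origin: centre of the end face of its steel nose; z up along its axis. Nose 18 mm diameter, z = 0 to 35 mm; orange grip 28 mm diameter, z = 35 to 131 mm, all of it free above the holder; black 16 mm stub to z = 137 mm. A brass pin, 8 mm diameter, sticks out of the nose; its end is at z = -16 mm when not pressed.
- probe_tip (a joint): How far the probe's spring-loaded brass pin is pushed in: 0 fully out, 0.012 m fully in. About 1 N starts it moving, then 0.5 N more per mm (about 4 N at 6 mm, 7 N at 12 mm).
- tip_end (a point): Centre of the flat free end of the probe's brass pin (8 mm diameter), on the probe's axis; z as the probe's z.
- holder: Fixed upright black tube (38 mm outside, 21 mm bore, top 60 mm above the bench) on a grey square foot 80 x 80 x 5 mm; origin at the bench under the tube's centre. The probe's nose hangs in the tube, the orange grip resting on its rim; lift straight up at least 60 mm to clear it.
- ref_disc: Loose brass reference disc, 60 mm in diameter, 18 mm high, 0.4 kg, lying flat on the bench; origin at the centre of its underside.
- ref_top (a point): Centre of the reference disc's upper face, 18 mm above its origin; z up.
- tilt_table: Tilting table with a dark steel flat bar, 150 x 55 x 10 mm, fixed on it, on a blue angle plate (base 170 x 140 mm). Slope 0.1 to 0.45 rad, low end towards the robot, kept by a firm friction hinge. Origin: on the hinge at the low end, 32 mm above the bench; x up the slope, z square out of the bar. The angle plate's blue side cheeks stand 72 mm above the bench, 63 mm either side.
- mark (a point): Centre of the yellow painted spot (20 mm in diameter, dark dot in the middle) on the upper face of the steel bar; z points square out of that face. Height 55 to 100 mm above the bench.
- pliers: Blue-handled combination pliers, 67 x 170 x 12 mm, lying loose between the robot and the angle plate; origin at the centre of the underside. Leave alone.
- marker: Yellow and black paint marker, 15 x 136 mm, lying loose nearest the robot; origin at the centre of the underside. Leave alone.
- tape_measure: Yellow tape measure, 72 x 79 x 36 mm; origin at the centre of the underside. Leave alone.
- disc: Black grinding disc, 125 mm in diameter, 7 mm thick, lying flat and loose; origin at the centre of the underside. Leave alone.

How it is judged:
By the outcome, as a careful person would: the job done as asked, in the order asked, and still so for the second after the job is handed in, while the arm keeps its last pose, push and grip.
It also fails if it takes over 54 s, if anything falls off the work surface, if the arm or the gripper's body presses on something with over 40 N, if the wrist force passes 120 N, or if a joint passes its speed limit or range.

## Working session

There is one attempt and no reset: what is moved stays moved. The work goes in short steps, each a Python script; the robot and the scene stay as the last script left them, time stands still between calls to the robot, and variables do not carry over. Pictures are saved under pics/ and viewed, and the job is handed in when it is done.

```bash
ls; mkdir -p pics; python3 - <<'E'
from rig import robot
import cv2
for n in ["scene","top","wrist"]:
    print(n, robot.camera_info(n))
    cv2.imwrite(f"pics/{n}0.png", robot.grab_frame(n)[:,:,::-1])
s=robot.get_state();print(s)
E
```

```text
pics
scene {'fx': 452.52949062781283, 'fy': 452.52949062781283, 'cx': 256.5795321879331, 'cy': 197.9146965731413, 'dist': array([-0.11258449,  0.        ,  0.        ,  0.        ,  0.        ]), 'rvec': array([ 2.34461995, -0.58360043,  0.24333228]), 'tvec': array([-0.46038409,  0.22999164,  1.1543917 ])}
top {'fx': 451.01141921578267, 'fy': 451.01141921578267, 'cx': 262.29947900556556, 'cy': 191.31979902029354, 'dist': array([-0.11936352,  0.        ,  0.        ,  0.        ,  0.        ]), 'rvec': array([ 2.15897353, -2.1828979 ,  0.08065084]), 'tvec': array([0.01229935, 0.52819358, 1.17817315])}
wrist {'fx': 325.48198408171953, 'fy': 325.48198408171953, 'cx': 254.20762097528146, 'cy': 188.9464006223429, 'dist': array([0.00971549, 0.        , 0.        , 0.        , 0.        ]), 'rvec': array([-2.4483119 , -1.58389736, -0.20575068]), 'tvec': array([-0.62438287, -0.0263887 ,  0.39057609])}
{'time': 0.15, 'qpos': array([-1.18946245,  0.41781913, -0.01031401,  1.61399878,  0.00470003,
        1.11074673, -0.05301025]), 'joint_vel': array([ 0.00104184, -0.00271258,  0.00147837, -0.00256103, -0.00090904,
       -0.00061603, -0.0012742 ]), 'effort': array([ 7.98268843e-05, -8.51540923e+01,  6.38713203e-01, -4.26141965e+01,
       -4.88749682e-02,  1.71813386e-02,  1.53099622e-04]), 'ee_pos': array([0.2563564 , 0.56970945, 0.22399561]), 'tool_rot': array([[-9.11932754e-01,  4.10339554e-01, -3.19916242e-04],
       [ 4.10339672e-01,  9.11932320e-01, -8.92627965e-04],
       [-7.45386009e-05, -9.45291005e-04, -9.99999550e-01]]), 'force': array([ 0.51404803, -0.10542626,  0.49122214]), 'moment': array([-0.00380305, -0.0150993 , -0.0127877 ]), 'opening': 0.09403226011884895}
```

View pics/scene0.png

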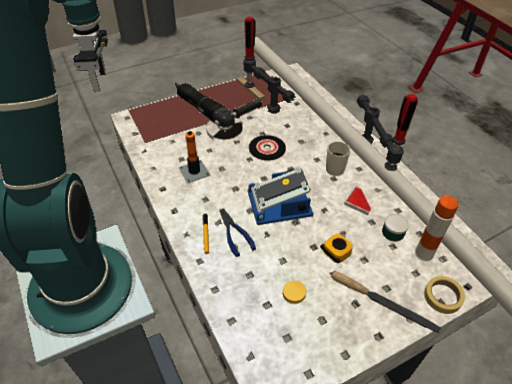

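View pics/top0.png

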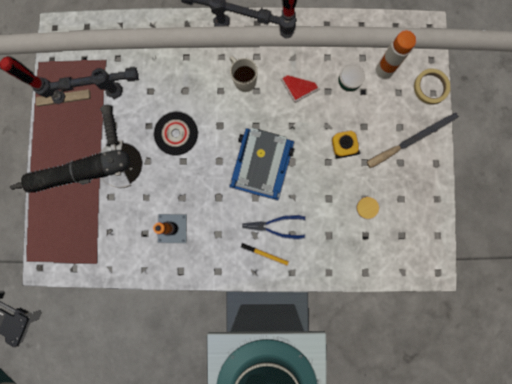

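View pics/wrist0.png

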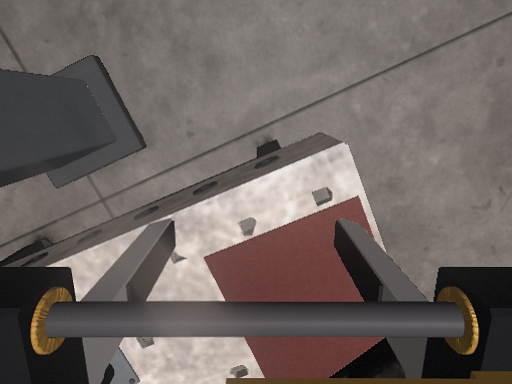

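The scene view shows the probe at (192,150), the plate at (282,190) and the brass disc at (294,292). In the top view they are at (165,228), (262,162) and (368,208). The next step is to measure them with colour masks.

```bash
cat > h.py <<'E'
import numpy as np, cv2
from rig import robot
def cam(n):
    c=robot.camera_info(n);K=np.array([[c['fx'],0,c['cx']],[0,c['fy'],c['cy']],[0,0,1.]])
    R=cv2.Rodrigues(c['rvec'])[0];return K,c['dist'],R,np.array(c['tvec'])
def ray(c,uv):
    K,d,R,t=c;p=cv2.undistortPoints(np.array([[uv]],float),K,d)[0,0]
    v=R.T@np.r_[p,1];return -R.T@t,v/np.linalg.norm(v)
def onz(c,uv,z):
    o,v=ray(c,uv);return o+v*(z-o[2])/v[2]
def tri(c1,u1,c2,u2):
    o1,a=ray(c1,u1);o2,b=ray(c2,u2)
    s=np.linalg.lstsq(np.c_[a,-b],o2-o1,rcond=None)[0]
    p,q=o1+s[0]*a,o2+s[1]*b;return (p+q)/2,np.linalg.norm(p-q)
def proj(c,P):
    K,d,R,t=c;return cv2.projectPoints(np.array(P,float).reshape(-1,3),cv2.Rodrigues(R)[0],t,K,d)[0][:,0]
E
python3 - <<'E'
from h import *
for n in ["scene","top"]:
    im=cv2.imread(f"pics/{n}0.png");hsv=cv2.cvtColor(im,cv2.COLOR_BGR2HSV)
    for nm,lo,hi in [("yel",(20,120,120),(34,255,255)),("brass",(14,120,120),(24,255,255)),("orange",(4,150,80),(15,255,255)),("blue",(100,120,50),(125,255,255))]:
        m=cv2.inRange(hsv,lo,hi);k,l,st,ce=cv2.connectedComponentsWithStats(m)
        print(n,nm,[(st[i].tolist(),ce[i].round(1).tolist()) for i in range(1,k) if st[i][4]>12])
a=cv2.imread("pics/scene0.png")[120:230,170:320];b=cv2.imread("pics/top0.png")[115:250,140:300]
cv2.imwrite("pics/a.png",cv2.resize(a,None,fx=5,fy=5,interpolation=cv2.INTER_CUBIC));cv2.imwrite("pics/b.png",cv2.resize(b,None,fx=4.4,fy=4.4,interpolation=cv2.INTER_CUBIC))
E
```

```text
scene yel [([282, 179, 7, 6, 36], [285.3, 181.5]), ([204, 225, 4, 27, 70], [205.5, 237.5]), ([325, 235, 26, 21, 208], [336.9, 245.7]), ([426, 277, 38, 33, 376], [444.4, 293.6]), ([283, 281, 23, 20, 348], [293.8, 290.2])]
scene brass [([282, 179, 7, 6, 23], [285.3, 181.6]), ([203, 224, 6, 30, 125], [205.7, 238.2]), ([324, 234, 28, 23, 298], [337.7, 245.5]), ([426, 277, 38, 33, 391], [444.6, 293.4]), ([283, 281, 23, 20, 378], [294.0, 290.5])]
scene orange [([186, 132, 8, 7, 39], [189.6, 135.5]), ([187, 141, 9, 13, 95], [191.1, 147.3]), ([188, 157, 9, 4, 29], [192.1, 158.3]), ([435, 195, 23, 24, 397], [446.5, 206.6]), ([421, 229, 5, 12, 16], [422.9, 234.4]), ([422, 234, 21, 16, 179], [432.4, 242.4])]
scene blue [([273, 171, 16, 5, 26], [279.2, 173.5]), ([248, 191, 65, 33, 861], [281.7, 210.1]), ([232, 223, 23, 26, 98], [245.6, 235.9]), ([227, 225, 12, 30, 95], [231.4, 242.5])]
top yel [([333, 131, 25, 25, 340], [344.6, 144.0]), ([257, 149, 8, 8, 55], [260.6, 152.7]), ([357, 197, 21, 21, 341], [367.3, 207.4]), ([254, 249, 34, 15, 107], [270.3, 256.3])]
top brass [([332, 131, 27, 25, 364], [344.5, 143.6]), ([257, 149, 8, 8, 21], [260.5, 153.0]), ([357, 197, 22, 21, 349], [367.3, 207.3]), ([154, 224, 10, 9, 41], [159.2, 227.8]), ([254, 249, 34, 16, 134], [270.6, 256.4])]
top orange [([394, 31, 22, 23, 357], [404.3, 41.5]), ([381, 57, 10, 15, 79], [384.4, 64.4]), ([154, 223, 11, 11, 73], [159.8, 227.7]), ([166, 225, 3, 8, 14], [167.2, 228.5])]
top blue [([230, 129, 63, 70, 707], [264.2, 167.4]), ([271, 216, 33, 6, 46], [288.4, 217.5]), ([267, 229, 37, 9, 58], [287.1, 235.0])]
```

View pics/a.png

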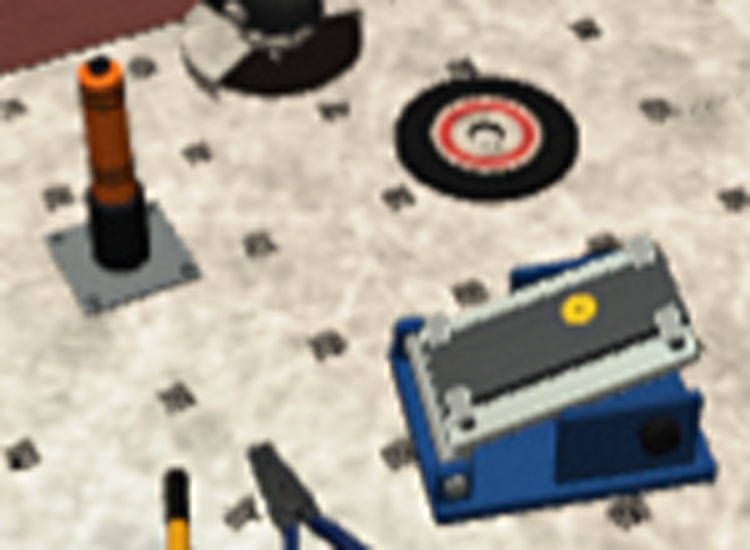

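View pics/b.png

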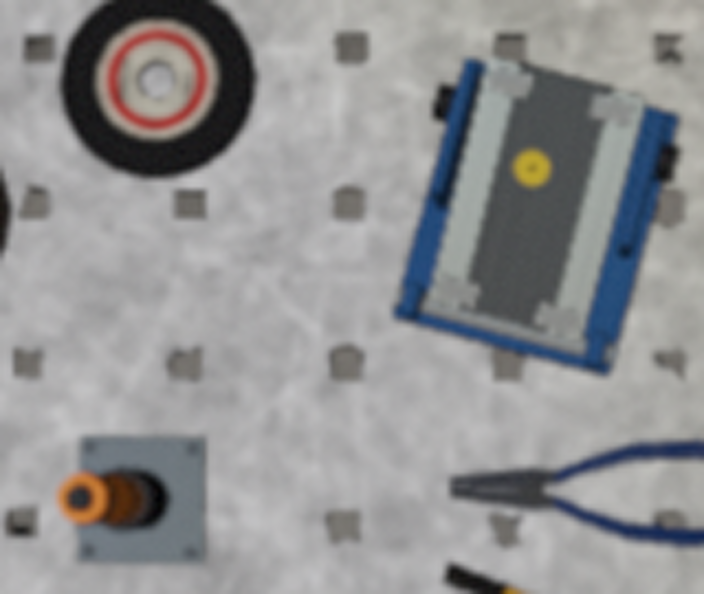

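```bash
cat >> h.py <<'E'
def A(u,v): return ((u+.5)/5-.5+170,(v+.5)/5-.5+120)
def B(u,v): return ((u+.5)/4.4-.5+140,(v+.5)/4.4-.5+115)
E
python3 - <<'E'
from h import *
s=cam("scene");t=cam("top")
print("foot",onz(t,B(143.5,499.5),.005),[onz(t,B(*p),.005).round(4) for p in [(80,437),(207,437),(207,562),(80,562)]])
fa=[(45,240),(152,203),(200,273),(95,314)]
print("foot scene",[onz(s,A(*p),.005).round(4) for p in fa])
print("stub",tri(s,A(99,63),t,B(80,499)))
print("stub@.162",onz(s,A(99,63),.162),onz(t,B(80,499),.162))
print("mark",tri(s,(285.3,181.5),t,(260.6,152.7)))
print("disc top",tri(s,(293.9,291),t,(367.4,207.4)),onz(t,(367.4,207.4),.018),onz(s,(293.9,291),.018))
# plate corners
for a,b in [((650,240),(520,63)),((410,340),(430,305)),((697,345),(645,97)),((452,458),(583,335))]:
    print(tri(s,A(*a),t,B(*b)))
r=robot.get_state();w=cam("wrist");T=r['tool_rot'].T
print("cam in tool",T@(-w[2].T@w[3]-r['ee_pos']),"\n",T@w[2].T)
E
```

```text
foot [0.43267774 0.25152672 0.005     ] [array([0.4715, 0.2914, 0.005 ]), array([0.4708, 0.2121, 0.005 ]), array([0.3942, 0.2121, 0.005 ]), array([0.3945, 0.291 , 0.005 ])]
foot scene [array([0.3933, 0.2896, 0.005 ]), array([0.4683, 0.2897, 0.005 ]), array([0.4694, 0.2157, 0.005 ]), array([0.3965, 0.2128, 0.005 ])]
stub (array([0.43182218, 0.25218236, 0.16367613]), np.float64(0.00044914282833955225))
stub@.162 [0.43226305 0.25426047 0.162     ] [0.43204229 0.252507   0.162     ]
mark (array([0.62065103, 0.0092576 , 0.08739416]), np.float64(0.00129654602385539))
disc top (array([ 0.48226668, -0.2750387 ,  0.01402613]), np.float64(0.0004642806929743371)) [ 0.48228355 -0.27426339  0.018     ] [ 0.4805538  -0.27683488  0.018     ]
(array([0.67394577, 0.01634586, 0.11365898]), np.float64(0.006439303875035861))
(array([0.54576324, 0.07237652, 0.03975249]), np.float64(0.0029618667997163652))
(array([ 0.65845066, -0.05582149,  0.10022386]), np.float64(0.001659076486717033))
(array([ 0.52602382, -0.01852038,  0.03659222]), np.float64(0.0050086397662338095))
cam in tool [ 0.07500922 -0.00016368 -0.15979981] 
 [[ 3.48254431e-04 -9.66485065e-01 -2.56722610e-01]
 [ 9.99999913e-01  2.77855560e-04  3.10495254e-04]
 [-2.28757221e-04 -2.56722696e-01  9.66485078e-01]]
```

Holder foot and stub agree on the probe being at about (0.432, 0.2525), and the disc is at about (0.482, -0.275). The mark is at about (0.621, 0.009, 0.087), which is within the given height range. I'll refine the probe and plate with wrist views.

```bash
cat >> h.py <<'E'
def down(yaw):  # tool x heading yaw, z down
    c,s=np.cos(yaw),np.sin(yaw);x=np.array([c,s,0]);z=np.array([0,0,-1.]);return np.c_[x,np.cross(z,x),z]
def snap(n,f):
    c=cam(n);im=robot.grab_frame(n)[:,:,::-1];cv2.imwrite(f"pics/{f}.png",im);np.savez(f"pics/{f}.npz",K=c[0],d=c[1],R=c[2],t=c[3]);return c,im
def load(f):
    z=np.load(f"pics/{f}.npz");return (z['K'],z['d'],z['R'],z['t'])
E
python3 - <<'E'
from h import *
for yd in [0,30,60,90,120,150,180]:
    Rr=down(np.deg2rad(yd))
    for nm,p in [("probe",(.432,.2525,.12)),("disc",(.482,-.275,.13)),("mark",(.62,.009,.25))]:
        q=robot.ik(np.array(p),Rr);print(yd,nm,None if q is None else np.round(q,2))
    for s in (.3,.45):
        ps=-.28;n=np.array([-np.sin(s)*np.cos(ps),-np.sin(s)*np.sin(ps),np.cos(s)])
        z=-n;x=Rr[:,0]-z*(z@Rr[:,0]);x/=np.linalg.norm(x);q=robot.ik(np.array([.62,.009,.087])+n*.1,np.c_[x,np.cross(z,x),z]);print(yd,"tilt",s,None if q is None else np.round(q,2))
E
```

```text
0 probe [-1.08  0.38  0.58  2.03 -0.29  0.81 -1.9 ]
0 disc [-0.18  0.54  0.83  1.9  -0.49  0.93 -0.68]
0 mark [-0.59  0.47  0.72  1.62 -0.33  1.18 -1.36]
0 tilt 0.3 [-0.73  0.33  0.7   1.98 -0.17  0.63 -1.52]
0 tilt 0.45 [-0.67  0.23  0.53  2.12  0.19  0.42 -1.88]
30 probe [-1.    0.36  0.49  2.03 -0.23  0.8  -1.42]
30 disc [-0.18  0.54  0.84  1.9  -0.5   0.93 -0.15]
30 mark [-0.57  0.46  0.7   1.62 -0.31  1.18 -0.85]
30 tilt 0.3 [-0.66  0.31  0.61  1.98 -0.11  0.62 -1.04]
30 tilt 0.45 [-0.67  0.23  0.53  2.12  0.19  0.42 -1.33]
60 probe [-0.93  0.35  0.41  2.02 -0.19  0.8  -0.94]
60 disc [-0.19  0.55  0.86  1.9  -0.51  0.93  0.39]
60 mark [-0.57  0.46  0.7   1.62 -0.31  1.18 -0.33]
60 tilt 0.3 [-0.65  0.31  0.59  1.98 -0.1   0.62 -0.54]
60 tilt 0.45 [-0.69  0.23  0.55  2.12  0.17  0.42 -0.82]
90 probe [-0.88  0.35  0.34  2.02 -0.16  0.8  -0.45]
90 disc [-0.22  0.56  0.9   1.9  -0.54  0.95  0.94]
90 mark [-0.53  0.44  0.63  1.62 -0.28  1.17  0.17]
90 tilt 0.3 [-0.62  0.3   0.56  1.98 -0.08  0.62 -0.05]
90 tilt 0.45 [-0.68  0.23  0.55  2.12  0.18  0.42 -0.35]
120 probe [-0.8   0.34  0.24  2.02 -0.11  0.8   0.04]
120 disc [-0.25  0.59  0.95  1.9  -0.58  0.96  1.5 ]
120 mark [-0.48  0.43  0.56  1.61 -0.24  1.17  0.66]
120 tilt 0.3 [-0.58  0.3   0.51  1.98 -0.05  0.62  0.43]
120 tilt 0.45 [-0.66  0.23  0.52  2.12  0.2   0.42  0.13]
150 probe [-0.72  0.33  0.15  2.02 -0.07  0.79  0.52]
150 disc [-0.11  0.5   0.74  1.89 -0.43  0.91  1.88]
150 mark [-0.43  0.42  0.48  1.61 -0.21  1.16  1.15]
150 tilt 0.3 [-0.52  0.29  0.44  1.98 -0.01  0.62  0.93]
150 tilt 0.45 [-0.61  0.23  0.46  2.12  0.23  0.42  0.65]
180 probe [-0.64  0.33  0.06  2.02 -0.03  0.79  1.01]
180 disc [-0.19  0.54  0.85  1.9  -0.51  0.93  2.48]
180 mark [-0.33  0.4   0.36  1.61 -0.15  1.16  1.63]
180 tilt 0.3 [-0.44  0.28  0.34  1.98  0.04  0.63  1.43]
180 tilt 0.45 [-0.53  0.22  0.37  2.12  0.28  0.43  1.18]
```

```bash
python3 - <<'E'
from h import *
R=down(np.pi/2)
robot.move_ptp(np.array([.432,.2525,.30]),R);snap("wrist","wp")
robot.move_ptp(np.array([.60,.08,.25]),R);snap("wrist","w1")
robot.move_linear(np.array([.60,-.05,.25]));snap("wrist","w2")
print(robot.get_state()['time'])
im=cv2.hconcat([cv2.imread(f"pics/{n}.png") for n in("w1","w2")])
cv2.imwrite("pics/w12.png",cv2.resize(im,(800,300)))
E
```

```text
3.6667
```

View pics/wp.png

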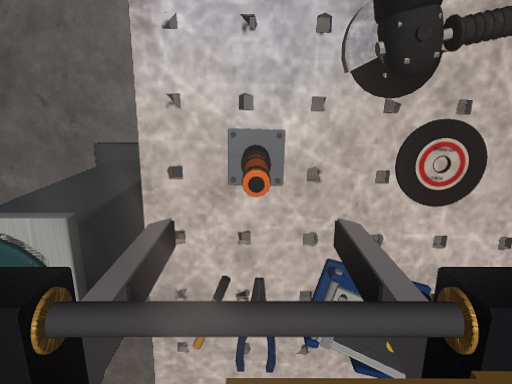

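View pics/w1.png

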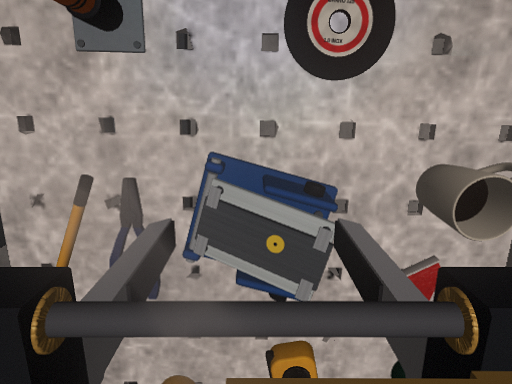

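View pics/w2.png

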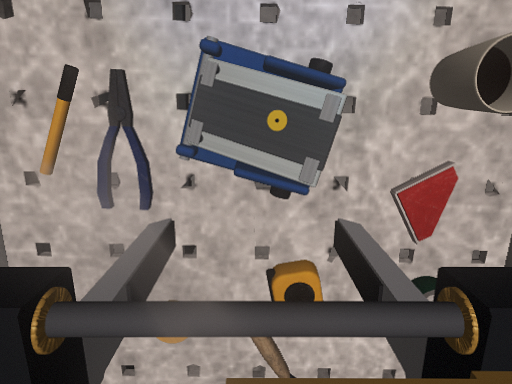

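The probe's stub shows at (256,184) in wp. In w1 the plate mark is at (275,244), and in w2 at (277,120). I'll zoom in on the plate.

```bash
python3 - <<'E'
from h import *
a=cv2.imread("pics/w1.png")[145:305,175:350];b=cv2.imread("pics/w2.png")[30:200,170:355]
cv2.imwrite("pics/w1z.png",cv2.resize(a,None,fx=3.6,fy=3.6,interpolation=cv2.INTER_CUBIC));cv2.imwrite("pics/w2z.png",cv2.resize(b,None,fx=3.5,fy=3.5,interpolation=cv2.INTER_CUBIC))
E
```

```text
(no output)
```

View pics/w1z.png

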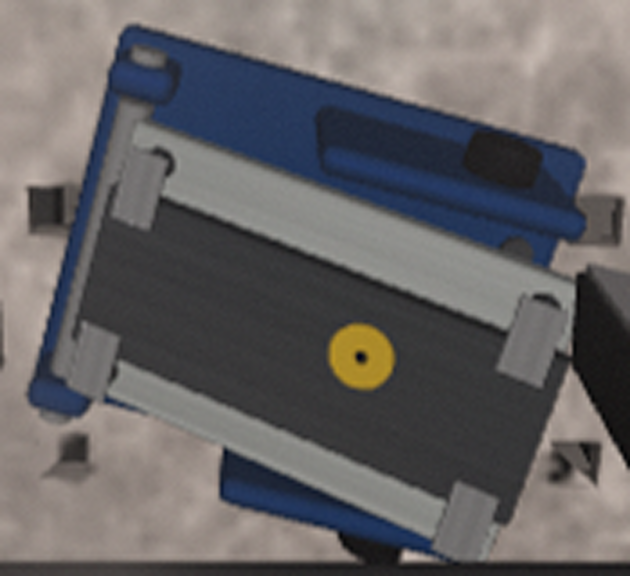

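View pics/w2z.png

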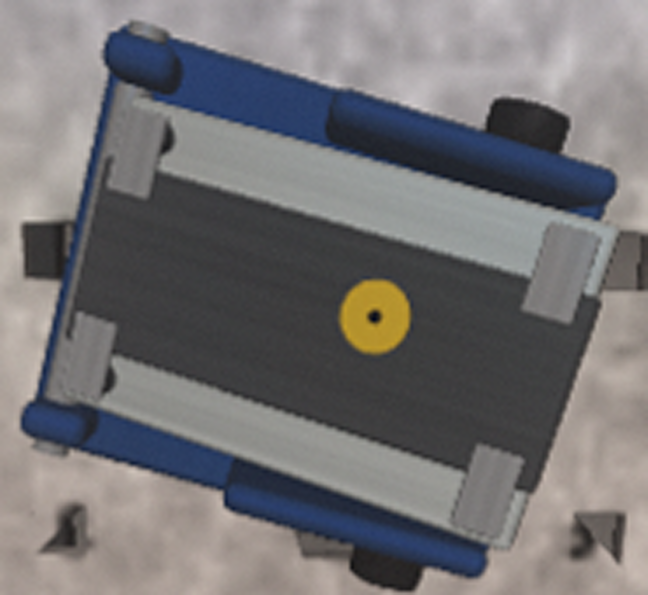

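```bash
python3 - <<'E'
from h import *
c1,c2=load("w1"),load("w2");cs,ct=cam("scene"),cam("top")
f1=lambda p:((p[0]+.5)/3.6-.5+175,(p[1]+.5)/3.6-.5+145)
f2=lambda p:((p[0]+.5)/3.5-.5+170,(p[1]+.5)/3.5-.5+30)
pr=[((150,230),(150,199)),((112,216),(107,188)),((117,338),(116,326)),((84,320),(78,312)),((498,368),(522,308)),((543,388),(572,325)),((455,480),(475,443)),((500,497),(523,458))]
P=[]
for a,b in pr:
    p,e=tri(c1,f1(a),c2,f2(b));P.append(p);print(p.round(4),round(e,4))
P=np.array(P);m=P.mean(0);n=np.linalg.svd(P-m)[2][2];n*=np.sign(n[2]);print("clamp n",n,"slope",np.arccos(n[2]),"yaw",np.arctan2(-n[1],-n[0]),"res",((P-m)@n).round(4))
x1=(P[4:].mean(0)-P[:4].mean(0));print("x dir",x1/np.linalg.norm(x1),np.arctan2(x1[1],x1[0]),np.arctan2(x1[2],np.hypot(*x1[:2])))
mk,e=tri(c1,f1((361,357)),c2,f2((375,316)));print("mark",mk,e,"off plane",(mk-m)@n)
print("proj mark in scene/top",proj(cs,mk),proj(ct,mk),"seen (285.3,181.5),(260.6,152.7)")
for a,b in [((572,355),(601,300)),((508,522),(533,490))]:
    print("bar end",tri(c1,f1(a),c2,f2(b)))
# hinge pin ends: centre
for a,b in [((150,57),(148,30)),((55,412),(50,445))]:
    print("hinge",tri(c1,f1(a),c2,f2(b)))
wp=load("wp");print("probe stub",onz(wp,(256,184),.162))
E
```

```text
[0.5568 0.0414 0.0625] 0.0004
[0.5441 0.0446 0.0584] 0.0003
[0.5454 0.0051 0.0626] 0.0006
[0.5336 0.009  0.0571] 0.0003
[0.6598 0.0122 0.0995] 0.0004
[0.6722 0.008  0.1038] 0.0001
[ 0.649  -0.0241  0.0988] 0.0004
[ 0.6618 -0.0277  0.1021] 0.0005
clamp n [-0.31443376  0.07060474  0.94665008] slope 0.32811934496122386 yaw -0.22088195649459563 res [-0.0003  0.      0.0008 -0.0005  0.0003  0.0001  0.0004 -0.0007]
x dir [ 0.91063075 -0.2591106   0.32189025] -0.2772133834549645 0.3277253247895084
mark [0.62148363 0.0093966  0.08609235] 2.5210321461732573e-05 off plane -0.0006005445516083563
proj mark in scene/top [[285.72137543 181.66173436]] [[260.44574881 152.69818429]] seen (285.3,181.5),(260.6,152.7)
bar end (array([0.68200468, 0.01410571, 0.0946204 ]), np.float64(0.000497598648661414))
bar end (array([ 0.66506882, -0.03687787,  0.10065873]), np.float64(4.8661386513652695e-05))
hinge (array([0.55478574, 0.09122363, 0.03564418]), np.float64(0.0002794935895678892))
hinge (array([ 0.51781702, -0.03540437,  0.03401101]), np.float64(7.963751795632579e-05))
probe stub [0.4326777  0.25410081 0.162     ]
```

The plate fit holds together: slope 0.328 and heading about -0.28. The clamp points and hinge give the same values, and the mark reprojects into both fixed cameras within 0.5 px. Next is the grasp and lift.

```bash
python3 - <<'E'
from h import *
R=down(np.pi/2)
robot.move_linear(np.array([.60,-.05,.30]))
robot.move_ptp(np.array([.4325,.253,.26]),R)
print(robot.move_linear(np.array([.4325,.253,.110]),velocity=.1,threshold=8))
robot.gripper_to(0.02)
s=robot.get_state();print(s['opening'],s['ee_pos'],s['force'],s['time'])
print(robot.move_linear(np.array([.4325,.253,.225]),velocity=.08))
robot.pause(.3);s=robot.get_state();print(s['opening'],s['ee_pos'],s['force'],s['moment'],s['time'])
snap("wrist","g_w");snap("top","g_t");snap("scene","g_s")
cv2.imwrite("pics/g_sz.png",cv2.resize(cv2.imread("pics/g_s.png")[80:200,140:260],None,fx=5,fy=5,interpolation=cv2.INTER_CUBIC))
E
```

```text
False
0.027557850320201607 [0.43253545 0.25303464 0.11001594] [ 0.51564181 -0.38200841 -1.07281432] 8.1333
False
0.027719323745863778 [0.43248172 0.25295438 0.22487338] [ 0.03480057 -0.03632721 -1.91563919] [-0.03715522  0.03550636  0.01286019] 10.025
```

View pics/g_w.png

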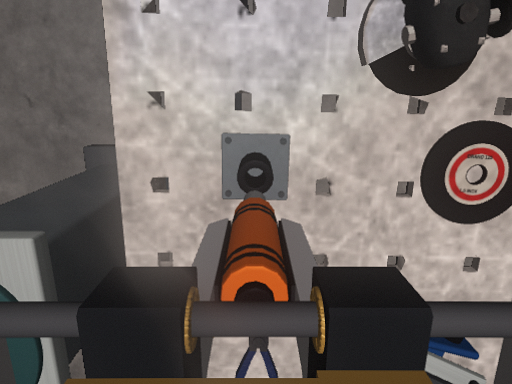

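View pics/g_sz.png

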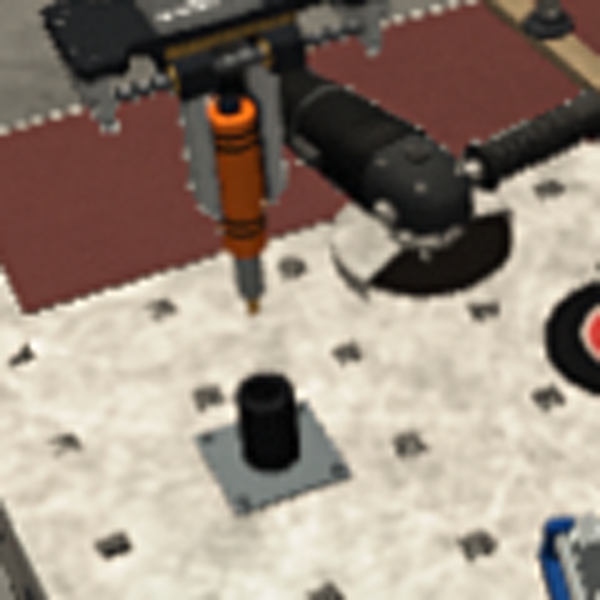

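```bash
python3 - <<'E'
from h import *
w=load("g_w");s=load("g_s")
p=np.array([.4325,.253,.225])
for nm,d in [("tip",.101),("nose",.085),("gripbot",.050),("griptop",-.046),("stubtop",-.052)]:
    q=p-[0,0,d];print(nm,proj(w,q)[0].round(1),((proj(s,q)[0]-[140,80]+.5)*5-.5).round(1))
im=cv2.imread("pics/g_w.png")[140:310,190:320];cv2.imwrite("pics/g_wz.png",cv2.resize(im,None,fx=3.5,fy=3.5,interpolation=cv2.INTER_CUBIC))
E
```

```text
tip [254.8 195.1] [256.1 313.3]
nose [254.8 200.7] [253.6 292.8]
gripbot [254.9 215.7] [248.1 246.8]
griptop [255.3 297.3] [232.1 111.5]
stubtop [255.3 306.5] [231.1 102.6]
```

View pics/g_wz.png

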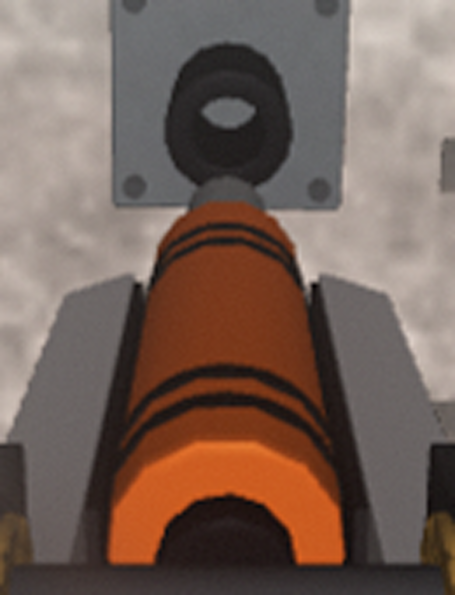

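The probe is held upright and on axis: the nose shows within a pixel of where it should be. Now to hover over the disc and check.

```bash
python3 - <<'E'
from h import *
R=down(np.pi/2)
robot.move_linear(np.array([.4325,.253,.27]))
robot.move_ptp(np.array([.482,-.275,.22]),R)
robot.move_linear(np.array([.482,-.275,.15]),velocity=.1)
robot.pause(.2)
s=robot.get_state();print(s['ee_pos'],s['force'],s['time'])
w,im=snap("wrist","d_w");snap("scene","d_s");
h=cv2.hconcat([cv2.imread("pics/d_w.png"),cv2.imread("pics/d_s.png")[150:342,180:436].repeat(2,0).repeat(2,1)]);cv2.imwrite("pics/d.png",cv2.resize(h,(800,300)))
print(proj(w,[[.482,-.275,.018],[.482,-.275,.049]]))
E
```

```text
[ 0.48225518 -0.27505285  0.15046205] [-0.48427633 -0.35428039 -1.23001172] 13.6
[[254.33214889 185.69647093]
 [254.36311722 194.88122788]]
```

View pics/d.png

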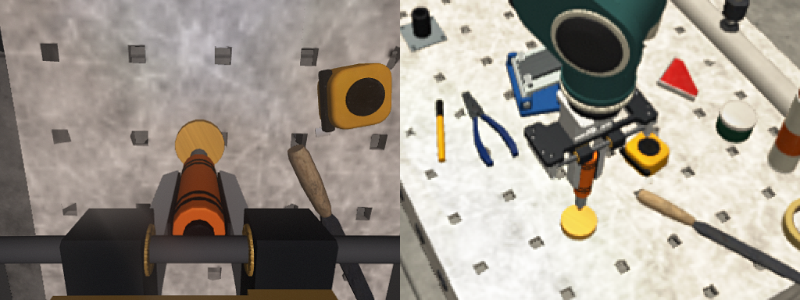

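The disc is centred at about (256,183) in the wrist picture against a predicted (254,186), so it is under the tip. Press.

```bash
python3 - <<'E'
from h import *
p=np.array([.482,-.275,.15])
robot.move_linear(np.array([.482,-.275,.124]),velocity=.05)
s=robot.get_state();f0=s['force'];print(s['ee_pos'],f0)
for z in (.119,.117,.115,.1135):
    robot.move_linear(np.array([.482,-.275,z]),velocity=.01)
    s=robot.get_state();print(s['ee_pos'][2],s['force']-f0,s['moment'],s['time'])
for i in range(3):
    robot.pause(.5);s=robot.get_state();print(s['ee_pos'],s['force']-f0,s['time'])
snap("wrist","e_w");snap("scene","e_s")
E
```

```text
[ 0.48195777 -0.27515945  0.12402845] [ 0.36974885 -0.15189212 -2.30502741]
0.11902147379609868 [0.38740813 0.37861946 1.904136  ] [0.01079633 0.03592232 0.01221695] 15.0167
0.11701215636802936 [-0.46366411  0.53585066  3.10242447] [0.03930984 0.11843201 0.0003552 ] 15.3667
0.11501499383852419 [-1.25778007  0.28150732  2.86804836] [ 0.05897504  0.04759149 -0.01800929] 15.7167
0.11351357126664484 [-1.05796225  0.49729552  4.93821751] [ 0.09071896  0.02272186 -0.01471638] 16.0167
[ 0.48203654 -0.2750046   0.11353033] [-0.2750355   0.58210222  5.09500512] 16.5167
[ 0.48205266 -0.27502877  0.11352889] [-0.06054691  0.52747803  4.16317914] 17.0167
[ 0.48200108 -0.27500422  0.1135035 ] [-0.24952065  0.60621829  3.9450202 ] 17.5167
```

View pics/e_w.png

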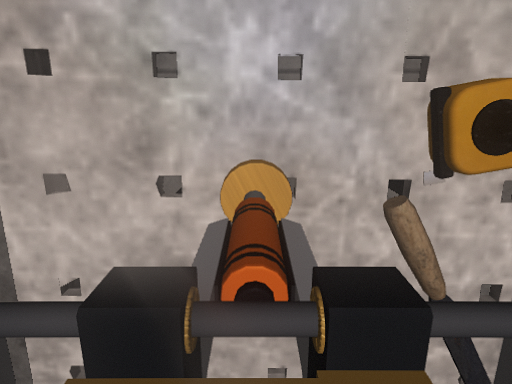

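The disc press held about 4 N for roughly 1.5 s, with the tip about 6 mm in. Now to lift and hover square over the mark.

```bash
cat >> h.py <<'E'
SL,YW=.328,-.28
N=np.array([-np.sin(SL)*np.cos(YW),-np.sin(SL)*np.sin(YW),np.cos(SL)])
RT=np.c_[np.r_[-np.sin(YW),np.cos(YW),0],np.cross(-N,np.r_[-np.sin(YW),np.cos(YW),0]),-N]
MK=np.array([.6213,.0094,.0863])
E
python3 - <<'E'
from h import *
robot.move_linear(np.array([.482,-.275,.13]),velocity=.04)
robot.move_linear(np.array([.482,-.275,.27]))
robot.move_ptp(MK+N*.20,RT)
robot.move_linear(MK+N*.118,velocity=.08);robot.pause(.4)
s=robot.get_state();print(s['ee_pos']-MK-N*.118,s['force'],s['time'], s['tool_rot'][:,2],-N)
w,_=snap("wrist","m_w");c,_=snap("scene","m_s");snap("top","m_t")
print(proj(w,[MK,MK+N*.017,MK+N*.033]),proj(c,[MK,MK+N*.017]))
cv2.imwrite("pics/m_wz.png",cv2.resize(cv2.imread("pics/m_w.png")[120:270,160:360],None,fx=4,fy=4,interpolation=cv2.INTER_CUBIC))
cv2.imwrite("pics/m_sz.png",cv2.resize(cv2.imread("pics/m_s.png")[120:240,215:335],None,fx=5,fy=5,interpolation=cv2.INTER_CUBIC))
E
```

```text
[2.37879497e-05 9.86820849e-05 1.02174797e-04] [ 0.80783964  0.09590411 -1.80569795] 22.05 [ 0.30975124 -0.08885735 -0.94665651] [ 0.30960429 -0.08902805 -0.94668854]
[[254.86097194 189.77020556]
 [254.89375963 195.05050989]
 [254.92846755 200.63947689]] [[285.6702042  181.63144244]
 [284.14741417 177.94283709]]
```

View pics/m_wz.png

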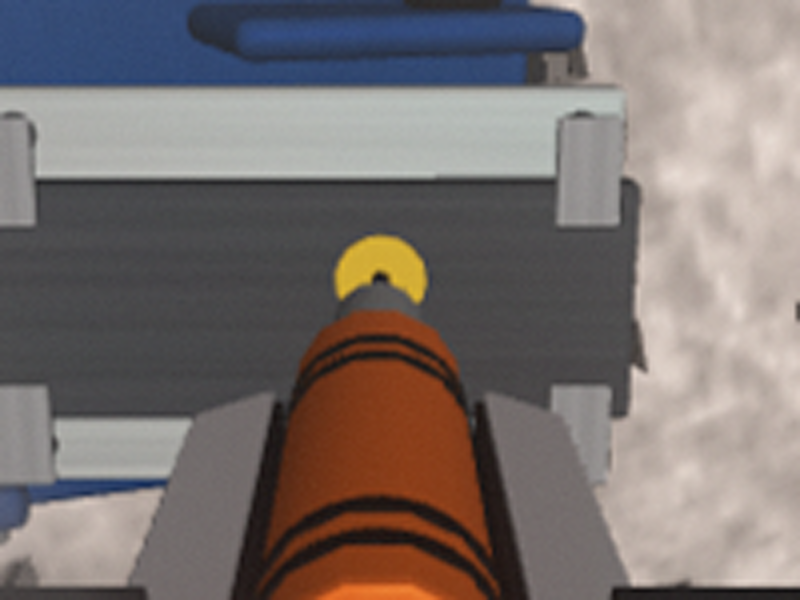

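View pics/m_sz.png

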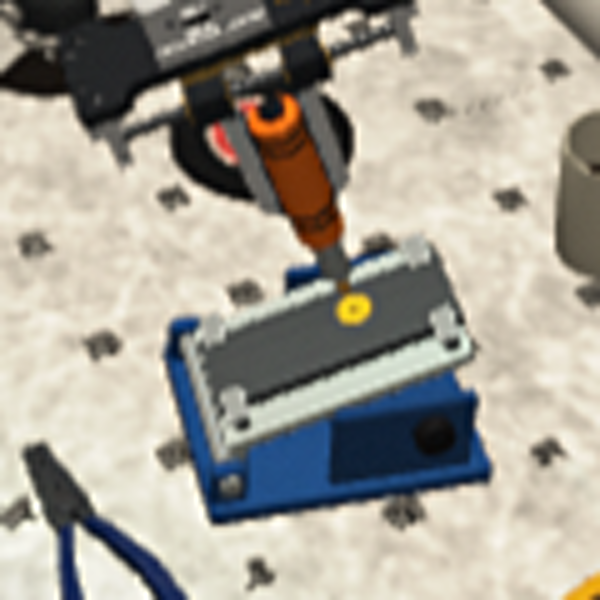

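The bar is square in the wrist picture: its edges are level and the clamp gaps match at 159 and 157 zoomed px. The dot is at (254.9,188.9) against a predicted (254.9,189.8), so I'm nudging 0.5 mm and pressing gently.

```bash
python3 - <<'E'
from h import *
M=MK+RT[:,0]*.0005
def favg(n=6):
    F=[]
    for i in range(n): robot.pause(.06);F.append(robot.get_state()['force']@N)
    return np.mean(F),np.std(F)
robot.move_linear(M+N*.106,velocity=.04)
f0,sd=favg(8);print("base",f0,sd)
for d in (.102,.100,.098,.0965,.095):
    robot.move_linear(M+N*d,velocity=.012);f,sd=favg();print(d,round(f-f0,2),round(sd,2),robot.get_state()['time'])
    if f-f0>3.7: break
s=robot.get_state();print(s['ee_pos']-M-N*d,s['force'])
snap("wrist","p_w");snap("scene","p_s");snap("top","p_t")
cv2.imwrite("pics/p_wz.png",cv2.resize(cv2.imread("pics/p_w.png")[120:270,160:360],None,fx=4,fy=4,interpolation=cv2.INTER_CUBIC))
cv2.imwrite("pics/p_sz.png",cv2.resize(cv2.imread("pics/p_s.png")[120:240,215:335],None,fx=5,fy=5,interpolation=cv2.INTER_CUBIC))
E
```

```text
base -1.5690611317117054 0.31583900152667044
0.102 0.11 0.22 23.95
0.1 -0.02 0.34 24.6167
0.098 2.24 0.66 25.2833
0.0965 2.8 0.23 25.9083
0.095 3.55 0.3 26.5333
[ 3.44890737e-05 -9.13348956e-06  4.60193108e-05] [0.1719497  0.57644141 1.57082301]
```

View pics/p_wz.png

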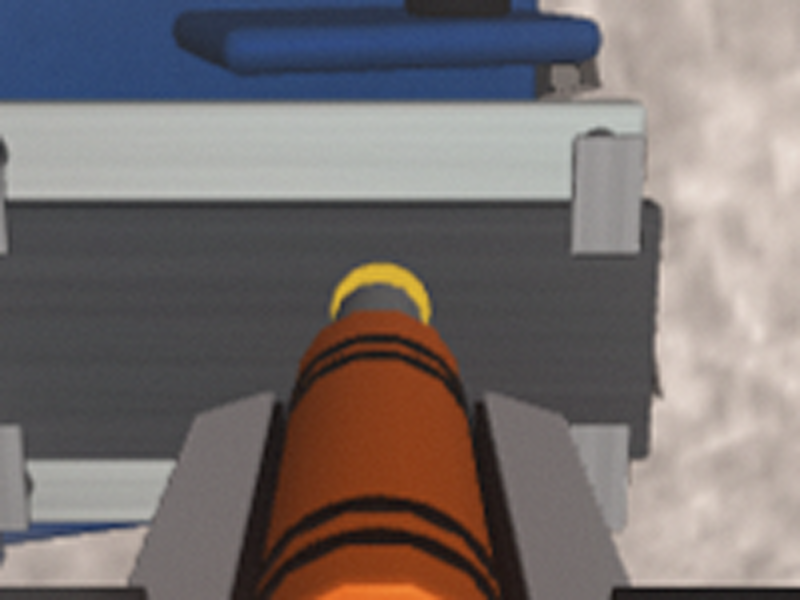

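View pics/p_sz.png

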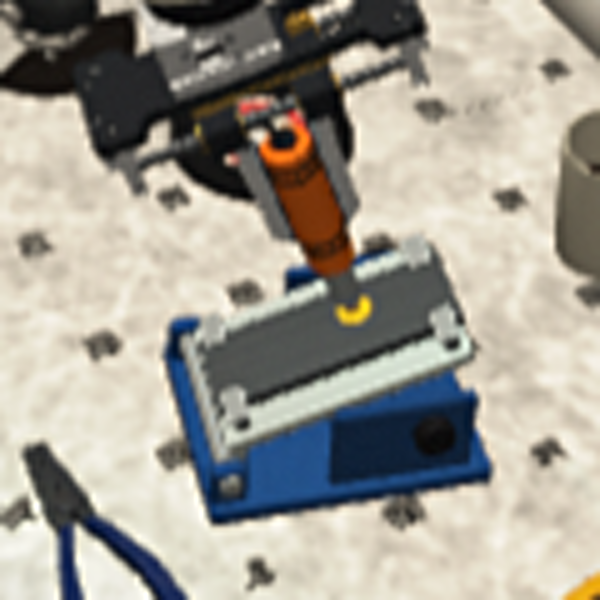

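```bash
python3 - <<'E'
from h import *
M=MK+RT[:,0]*.0005
im=cv2.imread("pics/p_w.png");hsv=cv2.cvtColor(im,cv2.COLOR_BGR2HSV);m=cv2.inRange(hsv,(20,120,100),(34,255,255));m[220:]=0;m[:,:220]=0;m[:,290:]=0
ys,xs=np.nonzero(m);w=load("p_w")
top=[(x,ys[xs==x].min()) for x in range(xs.min()+2,xs.max()-1)]
# spot rim rays onto bar plane, circle radius .010 fit
P=M-N*0.0
pts=[]
for uv in top:
    o,v=ray(w,(uv[0],uv[1]-.5));q=o+v*(((P-o)@N)/(v@N));pts.append([(q-M)@RT[:,0],(q-M)@RT[:,1]])
from scipy.optimize import least_squares
pts=np.array(pts);r=least_squares(lambda c:np.hypot(*(pts-c).T)-.010,[0,0]);print("spot centre rel. to tip (m, tool x,y)",r.x,np.abs(r.fun).max())
robot.move_linear(M+N*.0942,velocity=.01)
F=[]
for i in range(12): robot.pause(.06);F.append(robot.get_state()['force']@N)
print(np.mean(F)+1.569,robot.get_state()['time'],robot.get_state()['opening'])
a=cv2.imread("pics/p_t.png");b=cv2.imread("pics/top0.png");d=cv2.absdiff(a,b).max(2)
cv2.imwrite("pics/cmp.png",cv2.resize(cv2.hconcat([b,a]),(800,300)))
E
```

```text
spot centre rel. to tip (m, tool x,y) [-8.54443096e-05 -2.25482610e-04] 0.00038304141648488367
3.848215342350566 27.6333 0.02757333400765497
```

View pics/cmp.png

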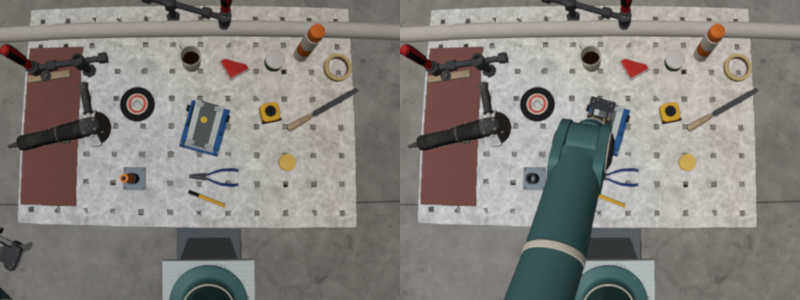

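The tip is within 0.3 mm of the spot centre, pressing at 3.85 N, which is about 5.7 mm in. The visible objects are where they were, so I'm handing in.

```bash
python3 -c "
from rig import robot
robot.sign_off()"
```

```text
the job is handed in; nothing more can be done
```

I took the probe straight up out of its holder and pressed it upright on the brass disc. I then set it on the yellow spot, square to the plate, and handed in at about 28 s while still holding it there.

- **Brass disc:** the tip pressed at about 4–5 N for roughly 1.5 s, about 6 mm in. The force readings were noisy by about 0.5 N. I approached at 10 mm/s.
- **Squareness on the plate:** I measured the slope as 0.328 rad and the heading as -0.28 rad. In the wrist picture the bar's edges were level, so I put the error at about 0.01 rad.
- **Position on the spot:** the spot's rim in the wrist picture put its centre within about 0.3 mm of the tip.
- **Final push:** the last averaged force was 3.85 N, about 5.7 mm of the 12 mm travel. First contact came about 1 mm later than the measured plate height predicted, so I set the depth from the force instead.
- **Plate and other tools:** the plate looked unmoved in the scene view. The tools visible in the top view were unmoved. The arm hid part of the pliers, marker and plate from the top camera, but the pliers looked normal in the scene view.

No check failed. One plate estimate disagreed: my reading of the bar's end corners sat about 7 mm below the plane given by the clamps and the spot. I took those corners to be the bar's lower edge and did not use them.

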